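# Open the spring-locked knife case

### The job

Open the knife case on the bench so that the knife handles can be reached: with your fingertips press the round spring catch down through the finger hole in the white lid and, still holding it down, push the lid off it along its runners, away from the raised end plate beside the hole. Keep pushing by the edge of the hole until the lid meets its stop and the catch has sprung up again behind it, then take the hand away. Only push the lid, never lift it, and leave the two jars and the bowl standing where they are.

Things in the scene. Friction and masses are not known exactly. Their poses are not given: they have to be found in the camera images.
- case: Fixed steel box 280 long (x) x 170 wide (y) mm, screwed to the bench. Origin: centre of its underside; z up. Lid slides to +x. Raised end plate (66 mm high) at x = -140, low end (54 mm) at x = +140. Lid lies on runners at z = 56 mm under side lips (inner edges y = +-66, top z = 68 mm), 1.5 mm play. Round the hole it is empty below the lid down to z = 40 mm, but for the catch.
- lid: Loose white plastic plate 264 x 150 x 5 mm, 0.25 kg, in the case's runners, top at z = 61 mm. Origin: on its underside, over the case's origin when shut; axes as the case's. Shut it spans x = -130..+134 mm of the case. It slides 115 mm to the case's +x, where a rib below it meets the stop, and then overhangs the low end by 110 mm. Friction of a few N keeps it where it is left.
- lid_hole (a point): Centre of the lid's finger hole, at the lid's top. A through hole 44 mm along the slide (x), 48 mm across (y). A strip of lid 30 mm wide lies between it and the lid's rear edge. In the case's frame this point is at x = -78 mm shut (+-2 mm) and x = +37 mm at the stop.
- catch_top (a point): Centre of the catch's flat top: upright steel plunger, 38 mm diameter, fixed at x = -78, y = 0 mm of the case. Up, its top is at z = 68 mm, 7 mm above the lid, and blocks the strip behind the hole. Held below the lid's underside (z = 56 mm) it lets the strip over it; the strip keeps it down until the lid's rear edge has passed (71 mm of lid travel) and it springs up behind.
- catch (a joint): How far the catch is pressed down, m: 0 up, 0.012 level with the lid's underside, 0.016 fully down. Spring: about 2.2 N at the start, 5.7 N fully down.
- jar_a: Bystander: loose white jar with screw lid, 60 mm in diameter, 85 mm high, beside the case. Origin: centre of its underside.
- jar_b: Bystander: a second jar like it.
- bowl: Bystander: loose steel bowl, 110 mm in diameter, 48 mm high, beyond the raised end plate of the case. Origin: centre of its underside.

How it is judged (in metres and radians):
On the way, in this order (a step that is already met when the one before it is completed fails the run):
1. the catch is pressed well down while the lid is still shut (value of joint catch above 0.009 m and x of lid_hole in the frame of case below -0.07 m), for 0.05 s.
2. the lid's rear strip has been slid over the held-down catch (value of joint catch above 0.008 m and x of lid_hole in the frame of case above -0.055 m).
At the end, for the whole second after the job is handed in: the lid is at rest in its runners within 10 mm of its open stop (finger hole at least 105 mm on from its shut place), the catch has sprung fully up behind it (less than 2 mm down), and the jars and the bowl are within 20 mm of where they stood (x of lid_hole in the frame of case above 0.027 m and value of joint catch below 0.002 m and linear speed of lid below 0.01 m/s and z of lid_hole in the frame of case between 0.056 and 0.066 m and distance of each of jar_a, jar_b, bowl from where it was at the start of the episode below 0.02 m); the robot touches nothing.
It fails at once if the lid is lifted (its hole more than 8 mm above its resting height) (z of lid_hole in the frame of case above 0.069 m).
It fails at once if a jar or the bowl is moved by more than 20 mm, lifted or tipped (distance of any of jar_a, jar_b, bowl from where it was at the start of the episode above 0.02 m).
It also fails if it takes over 38 s, if anything falls off the work surface, if the arm or the gripper's body presses on something with over 40 N, if the wrist force passes 120 N, or if a joint passes its speed limit or range.

### The arm

A 6-joint arm with a two-finger parallel gripper is mounted at the origin on the work surface. World frame = base frame: x ahead of the robot, y to its left, z up, the work surface at z = 0. Lengths are in m, angles in degrees, forces in N, time in s.
With the tool pointing down it reaches from about 0.3 to 0.75 m from the base axis. Payload 8.5 kg.
Tool frame: the origin (TCP) lies midway between the tips of the shut fingers; the grasp point (between the pads) lies 19 mm behind it; z points along the fingers, y is the direction in which the jaws open and shut (so a half turn about z gives the same grasp; the last joint's range is limited). The gripper opens to 85 mm and grips with 20 to 120 N. Pads are 22 mm wide; open, the fingers measure 114 mm over their backs; the gripper's body (76 mm by 85 mm) begins 54 mm behind the grasp point. The pads swing forward as they close: fully open they stand 13 mm farther back than shut.
Start: joints at [55.273, 21.807, 74.336, -0, 83.858, -12.336], TCP at [0.21, 0.509, 0.231] pointing down, gripper open.
Joint ranges: [-178.18, 178.18], [-50.72, 133.34], [12.68, 142.11], [-81.47, 261.47], [9.98, 163.14], [-165.26, 165.26]. Speed limits (degrees/s): [136.94, 136.94, 180, 180, 180, 180].

### API

Orientations are given as a 3x3 rotation matrix whose columns are the frame's x, y, z axes.
In Python, from rig import env, viewer, ticket gives the robot as it stands. The module is installed in compiled form; this text tells all that it offers.
- The arm moves only by the shell command python3 -m pendant 'ROWS' [FORCE]. ROWS is JSON, a list of rows, each a list of 3 entries, a list of its own where there are three numbers: the shift along the world's x, y, z in mm, then the turn about the world's z in rad, then the opening, from -1 (shut) to 1 (fully open). A call has 1 to 12 rows; each row shifts and turns the pose as measured when the row begins; what a row does not reach is not made up. A row lasts 1/8 s, in which the tool goes at most 62.5 mm and 10.7 degrees, less where a joint would pass 70% of its speed; a pose out of reach is approached as far as the arm can. A call with a gripper value outside its range is refused whole. The fingers move at their own pace and stop on an object; FORCE is the grip in N (left out, the last holds). Time passes only in rows, so rows that do not move let the fingers close. It gives the time, the measured TCP pose, the force and the opening at its end, in the units of the state.
- env.observe(): the state, without advancing time (a new reading comes with each control period).
- viewer.get_image(name): name is "scene" or "side" or "wrist"; returns (picture, depth): 400x640x3 uint8, red, green, blue; 400x640 float32, m along the optical axis (not along the pixel's ray), 0 where there is no reading.
- viewer.camera_params(name): a dict with "fx", "fy", "cx", "cy" (pixels), "rvec" (rotation vector, rad) and "tvec" (3), from world to camera coordinates, as OpenCV has them; the wrist camera has in their place "T_tool_cam" (4x4, takes a point from camera to tool coordinates, whose origin is the TCP and whose axes are the flange's). Camera axes: x right, y down, z forward; pixel columns grow to the right and rows downward; lengths in m; the calibration is good to about 2 mm. A picture is of the moment at which its call begins: read the wrist's pose just before it. camera_params takes no time and is no camera call.
- ticket.close_job(): hands the job in, once; it reports no verdict.
The state is a dict: "time_s": time; "q": joint angles; "qvel": joint speeds; "joint_efforts": joint torques, N m; "position": TCP position; "tool_rot": TCP orientation; "ft_force": force on the tool from outside, world axes, zero at the start; "wrist_torque": the same for the moment, N m; "grip_width": finger opening in m.
Only numpy, scipy, OpenCV 4.12 (cv2) and the standard library are available. Lean on these libraries where they do the work, as an engineer would, in place of code of your own. Each camera call takes 0.05 s, during which the arm holds its last target. There are 200 camera calls.

## Working session

There is one attempt and no reset: what is moved stays moved. The work goes in short steps, Python scripts to look and compute and a shell command to move; the robot and the scene stay as the last step left them, time stands still between calls to the robot, and variables do not carry over. Pictures are saved under pics/ and viewed, about 8 in all and at most 12, crops included, and the job is handed in when it is done.

```bash
mkdir -p pics; python3 - <<'E'
from rig import env,viewer
import cv2,numpy as np
s=env.observe();print(s['time_s'],s['position'],s['tool_rot'],s['grip_width'])
for n in('scene','side'):
    im,d=viewer.get_image(n);cv2.imwrite(f'pics/{n}0.png',im[...,::-1]);np.savez(f'{n}0.npz',im=im,d=d)
    print(n,viewer.camera_params(n))
E
```

```text
0.0 [0.20933728 0.50830419 0.2307303 ] [[-9.24606392e-01  3.80922996e-01 -8.31344807e-04]
 [ 3.80923749e-01  9.24605780e-01 -1.11721806e-03]
 [ 3.43092162e-04 -1.34966594e-03 -9.99999030e-01]] 0.0851467007444576
scene {'fx': 369.6299455450785, 'fy': 369.6299455450785, 'cx': 318.6823436738274, 'cy': 191.40033865034061, 'rvec': array([ 1.41038395,  2.3572001 , -0.74613558]), 'tvec': array([ 0.30037866, -0.39376268,  1.20333847])}
side {'fx': 507.5387440472111, 'fy': 507.5387440472111, 'cx': 318.53418814363806, 'cy': 186.9398793465047, 'rvec': array([ 2.08608065, -0.00816397,  0.03668769]), 'tvec': array([-0.6062274 ,  0.05967185,  1.06208801])}
```

View pics/scene0.png

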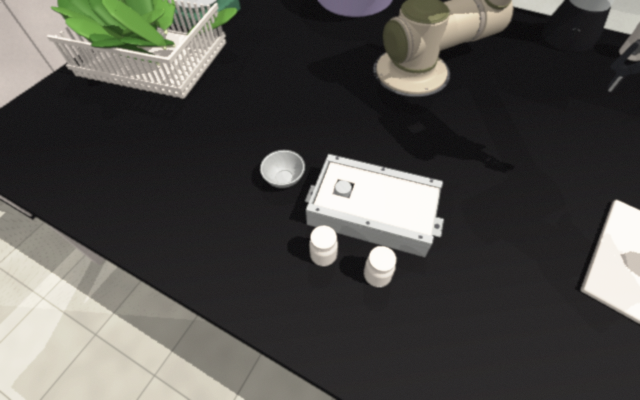

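View pics/side0.png

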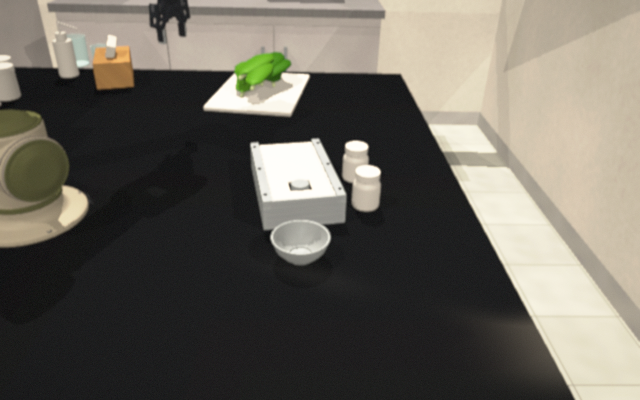

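The scene view shows the case at about (375,203), with the catch in its hole at (343,187). The bowl is at (283,170) and the jars at (323,246) and (380,267). In the side view the catch is at (300,184), at the end nearest the camera.

```bash
cat > h.py <<'E'
import numpy as np,cv2
from rig import viewer
def ray(n,px,z):
    p=viewer.camera_params(n);R=cv2.Rodrigues(p['rvec'])[0];C=-R.T@p['tvec']
    u=np.atleast_2d(px).astype(float)
    d=np.c_[(u[:,0]-p['cx'])/p['fx'],(u[:,1]-p['cy'])/p['fy'],np.ones(len(u))]@R
    return C+d*((z-C[2])/d[:,2])[:,None]
E
python3 - <<'E'
from h import *
for n,c in(('scene',(385,205)),('side',(295,165))):
    im=np.load(n+'0.npz')['im'];g=cv2.cvtColor(im,cv2.COLOR_RGB2GRAY)
    print(n,'grey at lid',im[c[1],c[0]])
    m=(g>225).astype(np.uint8); k,l,st,ce=cv2.connectedComponentsWithStats(m,connectivity=4)
    r=l==l[c[1],c[0]]; cs,_=cv2.findContours(r.astype(np.uint8),0,1)
    ct=max(cs,key=cv2.contourArea)
    W=ray(n,ct[:,0],.061)[:,:2]; rr=cv2.minAreaRect((W*1000).astype(np.float32)); print('lid rect mm',rr,cv2.boxPoints(rr).round())
    v=im.copy();cv2.drawContours(v,[ct],-1,(255,0,0),1)
    x,y=(343,187) if n=='scene' else (300,184)
    cr=cv2.resize(v[y-45:y+75,x-60:x+110],None,fx=4.5,fy=4.5,interpolation=0);cv2.imwrite(f'pics/{n}c.png',cr[...,::-1])
print('catch',ray('scene',(343,187),.068),ray('side',(300,184),.068))
print('jars top',ray('scene',[(323,234),(382,256)],.085),ray('side',[(356,148),(368,173)],.085))
print('bowl rim',ray('scene',(283,168),.048),ray('side',(300,237),.048))
E
```

```text
scene grey at lid [254 252 249]
lid rect mm ((555.4664306640625, 105.88641357421875), (145.2737274169922, 275.87139892578125), 10.42458724975586) [[459. 228.]
 [509. -43.]
 [652. -17.]
 [602. 255.]]
side grey at lid [255 254 250]
lid rect mm ((551.165771484375, 115.78521728515625), (168.46702575683594, 277.25445556640625), 10.305291175842285) [[443. 237.]
 [493. -36.]
 [659.  -6.]
 [609. 267.]]
catch [[0.56519227 0.02990107 0.068     ]] [[0.56651344 0.02444188 0.068     ]]
jars top [[0.70359725 0.05109292 0.085     ]
 [0.69181992 0.17881158 0.085     ]] [[0.69590294 0.16927102 0.085     ]
 [0.71086821 0.04486376 0.085     ]]
bowl rim [[ 0.56991414 -0.13306266  0.048     ]] [[ 0.56835175 -0.13958649  0.048     ]]
```

View pics/scenec.png

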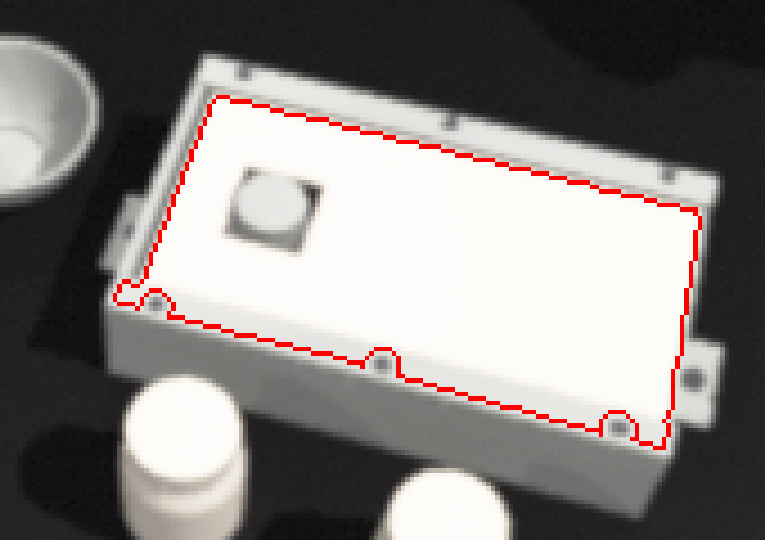

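```bash
python3 -m pendant '[[[30,-40,0],-0.1,-1],[[30,-40,0],-0.1,-1],[[30,-40,0],-0.1,-1],[[30,-40,0],-0.1,-1],[[30,-40,0],-0.1,-1],[[30,-40,0],-0.1,-1],[[30,-40,0],-0.1,-1],[[30,-40,0],-0.1,-1],[[30,-40,0],-0.1,-1],[[30,-40,0],-0.1,-1],[[29,-40,0],0,-1],[[28,-40,0],0,-1]]' 40
python3 - <<'E'
from h import *
from rig import env
s=env.observe();print(s['time_s'],s['position'],s['tool_rot'],s['ft_force'],s['grip_width'])
np.savez('w1s.npz',p=s['position'],R=s['tool_rot'])
im,d=viewer.get_image('wrist');np.savez('w1.npz',im=im,d=d);cv2.imwrite('pics/w1.png',im[...,::-1]);print(viewer.camera_params('wrist'))
E
```

```text
time_s: 1.6
position: [0.5724, 0.0132, 0.2273]
tool_rot: [[-0.151, 0.989, -0.008], [0.989, 0.151, 0.001], [0.003, -0.008, -1.0]]
ft_force: [0.8, 0.6, -0.0]
grip_width: 0.0
1.6 [0.57239198 0.0131603  0.22733356] [[-0.15083059  0.98852839 -0.00785856]
 [ 0.98855629  0.15084596  0.00139787]
 [ 0.00256726 -0.00755779 -0.99996814]] [ 0.75445636  0.64587424 -0.00723075] 4.068508972471339e-06
{'fx': 288.65290758900227, 'fy': 288.65290758900227, 'cx': 320.76874638866786, 'cy': 201.49388232614564, 'T_tool_cam': array([[ 3.60866809e-04, -9.49819434e-01, -3.12798518e-01,
         8.08476862e-02],
       [ 9.99999804e-01,  5.02940058e-04, -3.73516805e-04,
         4.34876029e-04],
       [ 5.12092425e-04, -3.12798322e-01,  9.49819429e-01,
        -1.41317024e-01],
       [ 0.00000000e+00,  0.00000000e+00,  0.00000000e+00,
         1.00000000e+00]])}
```

View pics/w1.png

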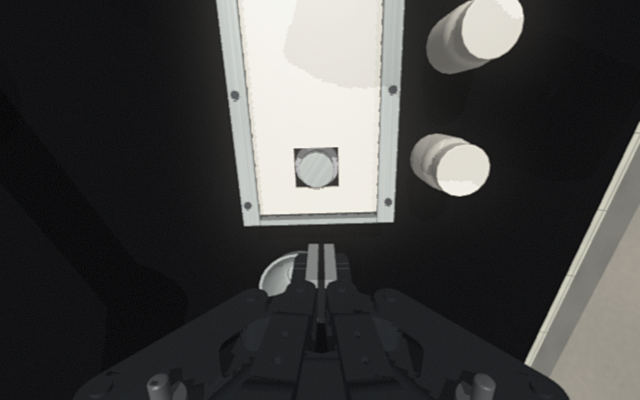

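The wrist view shows the hole spanning (294..338, 148..187), with the catch top centred at about (317,169). The lid's long edges run at columns 250 and 380.

```bash
cat >> h.py <<'E'
def wray(px,z,f='w1s.npz'):
    s=np.load(f);p=viewer.camera_params('wrist');T=p['T_tool_cam']
    u=np.atleast_2d(px).astype(float)
    d=np.c_[(u[:,0]-p['cx'])/p['fx'],(u[:,1]-p['cy'])/p['fy'],np.ones(len(u))]@T[:3,:3].T@s['R'].T
    C=s['R']@T[:3,3]+s['p'];return C+d*((z-C[2])/d[:,2])[:,None]
E
python3 - <<'E'
from h import *
im=np.load('w1.npz')['im'];g=cv2.cvtColor(im,cv2.COLOR_RGB2GRAY)
print(g[168,285:350:2]); print(g[140:196:2,300])
# lid mask, hole contour
m=cv2.morphologyEx((g[100:214,240:395]>215).astype(np.uint8),cv2.MORPH_OPEN,np.ones((3,3)))
cs,h=cv2.findContours(m,cv2.RETR_CCOMP,1)
for c,hh in zip(cs,h[0]):
    if cv2.contourArea(c)>300:
        W=wray(c[:,0]+[240,100],.061)[:,:2]*1000;r=cv2.minAreaRect(W.astype(np.float32));print(hh[3],r)
print('hole px corners',wray([(294,148),(338,148),(338,187),(294,187)],.061)*1000, wray((316,167.5),.061)*1000)
print('catch',wray((317,169),.068)*1000)
# lip outer edges direction: left inner lip edge (238,0)-(259,213), right (384,0)-(376,213)
a=wray([(238,0),(259,213),(384,0),(376,213)],.068)[:,:2];
for v in(a[0]-a[1],a[2]-a[3]):print(np.degrees(np.arctan2(v[1],v[0])),np.linalg.norm(v))
print(a*1000)
E
```

```text
[238 238 238 238 237 136 188 193 198 196 197 198 195 197 199 197 194 193
 195 200 199 197 194 194 180 189 155 230 238 238 238 238 238]
[239 239 238 243 136 104 125 127 125 142 185 167 189 200 196 195 194 193
 178 154  63  55  54  91 230 238 237 236]
-1 ((561.9463500976562, 40.055625915527344), (131.0978240966797, 122.31190490722656), 10.326587677001953)
0 ((563.4769897460938, 29.441082000732422), (50.212947845458984, 48.28612518310547), 9.819405555725098)
hole px corners [[537.46755421  47.75401471  61.        ]
 [583.48755167  54.84415157  61.        ]
 [590.7225045   12.77393215  61.        ]
 [542.71295192   5.32225341  61.        ]] [[563.54601213  30.62459095  61.        ]]
catch [[564.78520296  30.61352166  68.        ]]
100.19440688007863 0.20316882623854052
100.07794380541621 0.20245040691747887
[[472.33990063 171.56043523]
 [508.29847973 -28.4009424 ]
 [601.32240573 190.96833047]
 [636.74874196  -8.35839117]]
```

```bash
python3 -m pendant '[[[-4,9,-40],0.026,-1],[[-4,8,-40],0,-1],[[0,0,-40],0,-1],[[0,0,-22],0,-1],[[0,0,0],0,-1]]'
```

```text
time_s: 2.28
position: [0.5666, 0.0238, 0.0789]
tool_rot: [[-0.17, 0.985, -0.009], [0.985, 0.17, -0.001], [0.001, -0.009, -1.0]]
ft_force: [-0.3, 0.1, 1.3]
grip_width: 0.0001
```

```bash
python3 -m pendant '[[[-2,8,0],0.006,-1],[[0,0,0],0,-1]]'; python3 -m pendant '[[[0,0,-8],0,-1],[[0,0,-6],0,-1],[[0,0,-6],0,-1],[[0,0,-4],0,-1],[[0,0,0],0,-1]]'
```

```text
time_s: 2.52
position: [0.5652, 0.0324, 0.0806]
tool_rot: [[-0.176, 0.984, -0.007], [0.984, 0.176, -0.001], [0.0, -0.007, -1.0]]
ft_force: [-0.4, 0.6, 1.0]
grip_width: 0.0002
time_s: 3.15
position: [0.5659, 0.0324, 0.0569]
tool_rot: [[-0.177, 0.984, -0.003], [0.984, 0.177, -0.001], [-0.001, -0.004, -1.0]]
ft_force: [-1.0, 0.1, 4.8]
grip_width: -0.0
```

The 4–5 N reading matches the spring at about 11 mm down. I'll press about 3 mm more.

```bash
python3 -m pendant '[[[0,0,-3],0,-1],[[0,0,-0.5],0,-1]]'
```

```text
time_s: 3.4
position: [0.5659, 0.0325, 0.0536]
tool_rot: [[-0.177, 0.984, -0.003], [0.984, 0.177, -0.001], [-0.001, -0.003, -1.0]]
ft_force: [-1.0, 1.1, 5.3]
grip_width: 0.0001
```

Pressed to about z = 53.6 mm with 5.3 N. Now I'll push along the slide direction, (-0.177, 0.984).

```bash
python3 -m pendant '[[[-1,5,-0.5],0,-1],[[-1,5,0],0,-1],[[-1,5,0],0,-1],[[-1,5,0],0,-1]]'
```

```text
time_s: 3.9
position: [0.5634, 0.0517, 0.0539]
tool_rot: [[-0.176, 0.984, 0.001], [0.984, 0.176, -0.005], [-0.005, 0.0, -1.0]]
ft_force: [0.7, -4.2, 3.9]
grip_width: -0.0001
```

```bash
python3 -m pendant '[[[-1.5,8,-0.5],0,-1],[[-1.5,8,-0.5],0,-1],[[-1.5,8,0],0,-1],[[-1.5,8,0],0,-1]]'
```

```text
time_s: 4.4
position: [0.5569, 0.0858, 0.0526]
tool_rot: [[-0.176, 0.984, 0.001], [0.984, 0.176, -0.005], [-0.005, -0.0, -1.0]]
ft_force: [1.5, -4.1, 3.1]
grip_width: -0.0003
```

```bash
python3 -m pendant '[[[-2,9,0],0,-1],[[-2,9,0],0,-1],[[-2,9,0],0,-1],[[-2,9,0],0,-1],[[-2,9,0],0,-1],[[-2,9,0],0,-1]]'
```

```text
time_s: 5.15
position: [0.5442, 0.1438, 0.0525]
tool_rot: [[-0.176, 0.984, 0.001], [0.984, 0.176, -0.005], [-0.005, 0.001, -1.0]]
ft_force: [2.7, -2.1, 1.5]
grip_width: 0.0001
```

```bash
python3 -m pendant '[[[-1,5,0],0,-1],[[-0.7,4,0],0,-1],[[-0.5,3,0],0,-1],[[-0.5,3,0],0,-1]]'
```

```text
time_s: 5.65
position: [0.5426, 0.1528, 0.0526]
tool_rot: [[-0.178, 0.984, 0.002], [0.984, 0.178, -0.019], [-0.019, -0.001, -1.0]]
ft_force: [3.6, -22.4, 2.8]
grip_width: 0.0001
```

The push force rose to 22 N where the stop should be. I'll back off inside the hole, then lift straight up.

```bash
python3 -m pendant '[[[1,-8,0],0,-1],[[0,0,0],0,-1],[[0,0,10],0,-1],[[0,0,20],0,-1],[[0,0,40],0,-1],[[0,-40,50],0,-1],[[0,-40,40],0,-1],[[0,-30,0],0,-1],[[0,0,0],0,-1]]'
python3 - <<'E'
from h import *
from rig import env
s=env.observe();print(s['time_s'],s['position'],s['ft_force']);np.savez('w2s.npz',p=s['position'],R=s['tool_rot'])
im,d=viewer.get_image('wrist');i2,_=viewer.get_image('scene')
cv2.imwrite('pics/w2.png',im[...,::-1]);cv2.imwrite('pics/s2.png',i2[...,::-1])
E
```

```text
time_s: 6.78
position: [0.5396, 0.0372, 0.2192]
tool_rot: [[-0.182, 0.983, -0.002], [0.983, 0.182, -0.015], [-0.014, -0.004, -1.0]]
ft_force: [0.3, 0.6, 0.1]
grip_width: -0.0
6.775 [0.53956859 0.03716491 0.21915742] [0.28617754 0.64148326 0.10175144]
```

View pics/w2.png

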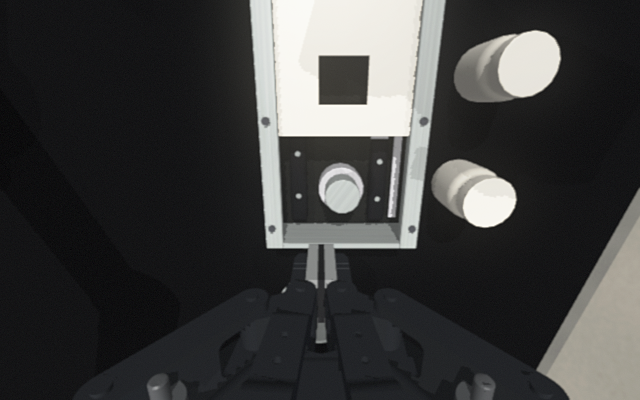

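View pics/s2.png

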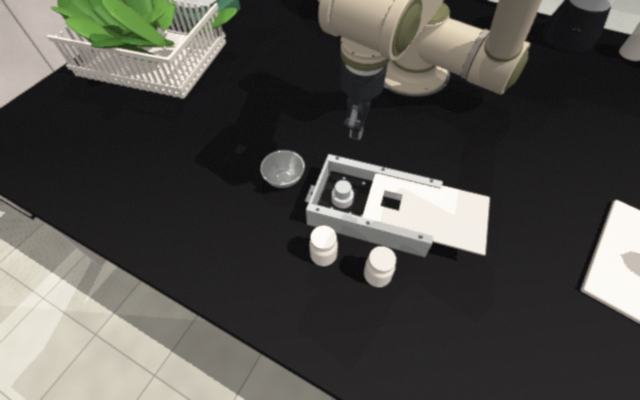

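The lid is open. In the wrist view the hole is at (319..368, 56..104), and the catch stands up behind the lid's rear edge at (342,195). I'll check the lid travel, then hand in.

```bash
python3 - <<'E'
from h import *
f='w2s.npz'
h=wray((343.5,80),.061,f)[0];c=wray((342,195),.068,f)[0]
u=np.array([-.177,.984,0]);print('hole',h,'catch',c,'hole x case mm',((h-c)@u)*1000-78, 'hole travel from first look',(h-[.5635,.030,.061])@u*1000)
a=wray([(280,135),(409,135)],.061,f)@u-c@u;print('rear edge x case (expect -15)',a*1000-78)
from rig import env
print(env.observe()['qvel'].round(2) if hasattr(env.observe()['qvel'],'round') else env.observe()['qvel'])
E
```

```text
hole [0.54182148 0.14188258 0.061     ] catch [0.56323281 0.03097035 0.068     ] hole x case mm 34.9274427566379 hole travel from first look 113.92955770198525
rear edge x case (expect -15) [-16.86705644 -16.09370835]
[ 0.97  0.72  0.59 -0.15 -0.32 -0.  ]
```

The hole is at x ≈ 35 mm in the case frame (it needs more than 27), and nothing is touched, so I'm handing in.

```bash
python3 -m pendant '[[[0,0,0],0,-1],[[0,0,0],0,-1]]'; python3 -c "
from rig import ticket
print(ticket.close_job())"
```

```text
time_s: 7.12
position: [0.5392, 0.0409, 0.2183]
tool_rot: [[-0.187, 0.982, -0.004], [0.982, 0.186, -0.014], [-0.013, -0.006, -1.0]]
ft_force: [0.6, 0.9, 0.5]
grip_width: 0.0001
the job is handed in; nothing more can be done
None
```

The knife case is open and the job was handed in at 7.1 s; no verdict was reported. With the fingers shut I pressed the catch to about z = 53.6 mm at 5 N. Still holding it down, I pushed the lid by the hole's edge until the force rose to 22 N at the stop, then backed off and lifted clear.

- **Lid:** the last wrist image puts the hole at x ≈ 35 mm in the case frame (37 nominal, more than 27 needed), a travel of about 114 mm. The lid's rear edge measured -16 to -17 mm against the -15 expected.
- **Catch:** it stands behind the lid in the last wrist and scene images. Its height was judged by eye, not measured.
- **Jars and bowl:** in the last scene image they look the same as at the start. I did not compute their shift.
- **Robot:** it touches nothing, and the residual force reading is about 1 N.

No check failed or disagreed beyond the 1–2 mm calibration error.

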